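# Fit a filter tube into a push-fit port

## Robot

A 6-joint arm with a two-finger parallel gripper is mounted at the origin on a cart in front of the work surface, level with it; the furniture and walls round the work are solid. World frame = base frame: x ahead of the robot, y to its left, z up, the work surface at z = 0. Lengths are in m, angles in rad, forces in N, time in s.
With the tool pointing down it reaches from about 0.3 to 0.775 m from the base axis. Payload 14.6 kg.
Tool frame: the origin (TCP) lies at the very end of the fingers, on their centre line; the grasp point (between the pads) lies 19 mm behind it; x points along the fingers, y is the direction in which the jaws open and shut, and the axes are right-handed (so a half turn about x gives the same grasp; the last joint's range is limited). The gripper opens to 85 mm and grips with 20 to 120 N. Pads are 22 mm wide; open, the fingers measure 114 mm over their backs; the gripper's body (76 mm by 85 mm) begins 54 mm behind the grasp point. The pads swing forward as they close: fully open they stand 13 mm farther back than shut.
Start: joints at [-1.189, 0.3, 1.521, -0, 1.321, -0.067], TCP at [0.239, -0.496, 0.231] pointing down, gripper open.
Joint ranges: [-3.03, 3.03], [-0.79, 2.21], [0.23, 2.52], [-1.04, 4.18], [0, 3.07], [-2.55, 2.55]. Speed limits (rad/s): [2.22, 2.22, 2.57, 3.14, 3.14, 3.14].

## Interface

Orientations are given as a unit quaternion [w, x, y, z].
In Python, from plant import r gives the robot as it stands.
- The arm moves only by the tool jog_arm, never from a script. Its argument "targets" is a list of rows, each a list of 2 entries, a list of its own where there are three numbers: the shift along the tool's x, y, z in mm, then the turn about the tool's x in rad. In form: [[[tx, ty, tz], twist], ...]. A call has 1 to 20 rows; each row shifts and turns the commanded pose from where the row before left it, along the tool's axes as they then stand; what a row does not reach is not made up. A row lasts 1/10 s, in which the tool goes at most 50 mm and 8.59 degrees, less where a joint would pass 70% of its speed; a pose out of reach is approached as far as the arm can. A call with a gripper value outside its range is refused whole. "claw" is the opening, from 0 (shut) to 1 (fully open), set as the call begins (left out, the last holds). The fingers move at their own pace and stop on an object; the grip force is fixed at half the most. Time passes only in rows, so rows that do not move let the fingers close. It gives the time, the measured TCP pose, the force and the opening at its end, in the units of the state.
- r.get_obs(): the state, without advancing time (a new reading comes with each control period).
- r.capture(name): name is "scene" or "side" or "wrist"; returns a dict with "color" (384x512x3 uint8, blue, green, red), "camera_matrix" (3x3 intrinsics, pixels), "dist" ([k1, k2, p1, p2, k3] as OpenCV has them; the pictures are not rectified), "extrinsics" (4x4, takes a point from camera to world coordinates); the wrist camera has in their place "hand_eye" (4x4, takes a point from camera to tool coordinates, whose origin is the TCP and whose axes are the tool frame's). Camera axes: x right, y up, looking along -z (the intrinsics and any distortion apply to the point x, -y, -z); pixel columns grow to the right and rows downward; lengths in m; the calibration is good to about 2 mm. A picture is of the moment at which its call begins: read the wrist's pose just before it. There is no depth.
- r.sign_off(): hands the job in, once; it reports no verdict.
The state is a dict: "t": time; "joint_pos": joint angles; "joint_velocities": joint speeds; "joint_torque": joint torques, N m; "tool_pos": TCP position; "orientation": TCP orientation; "force": force on the tool from outside, world axes, zero at the start; "ft_torque": the same for the moment, N m; "finger_gap": opening from 0.0 (shut) to 1.0 (fully open).
Only numpy, scipy, OpenCV 4.12 (cv2) and the standard library are available. Lean on these libraries where they do the work, as an engineer would, in place of code of your own. Each camera call takes 0.05 s, during which the arm holds its last target.

## Task

Take the dust cap off the filter port and stand it right way up on the bench clear of the port, then take the filter tube from its stand and push it straight down into the port, past the resistance of the collet, until it bottoms with the port's valve fully pressed. Feel for the stop and do not force it, then let go so that the tube stays fully home, and leave the blanking plug and the other things where they are.

Things in the scene. Friction and masses are not known exactly. Their poses are not given: they have to be found in the camera images.
- port: Filter port, fixed: aluminium block 70 (x) x 64 (y) x 80 mm on a 120 x 80 x 8 mm steel foot plate, with a brass hose barb on its +y side. Origin under its centre, z up. On its top stands a steel collar, outer diameter 34, inner diameter 24, 6 mm high, round the bore.
- port_mouth (a point): Centre of the bore mouth on the block's top face, 80 mm above the bench, under the collar's 6 mm rim. The vertical bore is 18 mm wide with a 3 mm lead-in chamfer. How deep the tube goes differs from port to port and is not measured: its tip is home 26 to 56 mm below the mouth, so the stop must be felt. There the force rises steeply; a push of over about 22 N is damage.
- port_collet (a point): Centre of the sprung four-part collet inside the bore, 13 mm below the mouth. The tube's tapered tip meets a resistance of about 4 to 10 N here, then slides on with about 2 to 5 N of drag; this is not the stop. Its own squeeze on the tube is some 11 N, which counts in the 35 N allowed for all contact forces between tube and port together.
- valve (a joint): Sprung valve in the bottom of the bore, m: 0 shut, 0.005 pressed fully down onto the hard stop by the tube's tip (light spring, 0.5 to 1.2 N; the collet then holds the tube down against it).
- dust_cap: Grey dust cap, 30 g, resting loosely over the port's collar: a disc 44 mm in diameter and 9 mm high, hollow below (skirt 5 mm deep, 38 mm inside), with a round knob 16 mm in diameter and 20 mm high on top, 29 mm in all. Origin at the centre of its underside, z up; on the port it lies 1 mm above the mouth. Lift straight up.
- stand: White plastic stand, fixed, 64 (x) x 150 (y) x 45 mm, origin under its centre. Two 20 mm holes at y = -40 and +40 mm, 35 mm deep (floor 10 mm above the bench); one holds the filter tube, the other the blanking plug.
- filter_tube: Filter tube, 60 g, 145 mm long, standing upright in the stand. Origin at the centre of its lower tip, z up along the tube. Steel stem 16 mm in diameter from 6 to 75 mm (tapering to 11.6 mm at the tip), then a round white housing 26 mm in diameter from 75 to 135 mm with 27 mm metal end rings (75 to 83 and 129 to 135), then a 10 mm nipple. Grip the housing at about 107 mm.
- blank_plug: Steel blanking plug in the other hole of the stand, 64 mm long: 16 mm stem and 22 mm head, no white housing. Not needed. Origin at its lower tip.
- timer: White bench timer, 68 x 62 x 18 mm, on the bench, not needed. Origin under its centre.
- petri: Petri dish, 84 mm in diameter, 16 mm high, on the bench, not needed. Origin under its centre.
- dropper: Dropper bottle, 26 mm in diameter, 83 mm high, standing behind the port, not needed. Origin under its centre.
- marker: Black marker pen, 12 x 140 x 14 mm, lying on the bench, not needed. Origin under its centre.
- centrifuge: Beige bench centrifuge, fixed, not needed but in the way: about 350 mm (x, front with two blue knobs to -x) by 250 mm (y) and 200 mm high, standing behind the gap between stand and port. Origin on the bench about 195 mm behind its front; carry things round its front or above it.
Mind the look-alikes: they are no part of the job. There is more than one size of the filter_tube; the job needs the smaller. Several things have the shape of the dust_cap; the one meant has the colours described above.

How it is judged:
On the way, in this order (a step that is already met when the one before it is completed fails the run):
1. the dust cap stands right way up on the bench, clear of the port (height (world z) of dust_cap below 0.006 m and angle between dust_cap's own z axis and vertical below 0.15 rad and horizontal distance between dust_cap and port_mouth above 0.06 m), for 0.2 s.
2. the filter tube is pushed home in the port, its valve fully pressed (value of joint valve above 0.0035 m and horizontal distance between filter_tube and port_mouth below 0.004 m and z of filter_tube in the frame of port_mouth below -0.024 m), for 0.2 s.
At the end, for the whole second after the job is handed in: The filter tube stands upright (within 0.1 rad) in the port, centred within 4 mm, its tip more than 24 mm below the mouth and the valve held at least 3.5 of its 5 mm down, at rest; the dust cap stands right way up (within 0.15 rad) at rest on the bench, its centre more than 60 mm from the port's (all of step 1 and all of step 2 and angle between filter_tube's own z axis and vertical below 0.1 rad and linear speed of each of filter_tube, dust_cap below 0.02 m/s); the robot touches nothing.
It fails at once if the filter tube and port are pressed together with more than 35 N (all contact forces added) (contact force between filter_tube and port above 35 N).
It fails at once if the blanking plug, timer, petri dish, dropper bottle or marker is moved more than 25 mm (distance of any of blank_plug, timer, petri, dropper, marker from where it was at the start of the episode above 0.025 m).
It also fails if it takes over 61 s, if anything falls off the work surface, if the arm or the gripper's body presses on something with over 40 N, if the wrist force passes 120 N, or if a joint passes its speed limit or range.

## Working session

There is one attempt and no reset: what is moved stays moved. The work goes in short steps, Python scripts to look and compute and a tool call to move; the robot and the scene stay as the last step left them, time stands still between calls to the robot, and variables do not carry over. Pictures are saved under pics/ and viewed, and the job is handed in when it is done.

Besides the shell and the picture viewer there is one more tool, called after "Request:" by a JSON object that holds its "api" and its "payload", one argument or row to a line. jog_arm: Moves the arm, as the interface text tells. Its arguments: {"type":"object","properties":{"targets":{"type":"array","items":{"type":"array"}},"claw":{"type":"number"}},"required":["targets"]}

```bash
ls; mkdir -p pics
cat > h.py <<'E'
import numpy as np,cv2
from plant import r
from scipy.spatial.transform import Rotation as R
def ray(c,uv):
    K=np.array(c["camera_matrix"]);d=np.array(c["dist"],float)
    p=cv2.undistortPoints(np.array([[uv]],float),K,d)[0,0]
    T=np.array(c["T"]);v=T[:3,:3]@np.array([p[0],-p[1],-1]);return T[:3,3],v/np.linalg.norm(v)
def plane(c,uv,z):
    o,v=ray(c,uv);return o+v*(z-o[2])/v[2]
def cap(name):
    o=r.get_obs();c=r.capture(name)
    if name=="wrist":
        q=o["orientation"];T=np.eye(4);T[:3,:3]=R.from_quat([q[1],q[2],q[3],q[0]]).as_matrix();T[:3,3]=o["tool_pos"]
        c["T"]=T@np.array(c["hand_eye"])
    else: c["T"]=np.array(c["extrinsics"])
    return c
def proj(c,P):
    q=np.linalg.inv(c["T"])@np.append(P,1);q=q[:3]*[1,-1,-1]
    return cv2.projectPoints(q.reshape(1,1,3),np.zeros(3),np.zeros(3),np.array(c["camera_matrix"]),np.array(c["dist"],float))[0][0,0]
import pickle
def save(c,n):
    cv2.imwrite(f"pics/{n}.png",c["color"]);pickle.dump(c,open(f"pics/{n}.pkl","wb"))
def load(n): return pickle.load(open(f"pics/{n}.pkl","rb"))
E
python3 - <<'E'
from h import *
print(r.get_obs())
for n in ["scene","side","wrist"]:
    c=cap(n);save(c,n+"0");print(n,c["T"].round(3).tolist(),np.array(c["camera_matrix"]).round(1).tolist())
    cv2.imwrite(f"pics/{n}0b.png",cv2.resize(c["color"],(800,600),interpolation=cv2.INTER_CUBIC))
E
```

```text
pics
{'t': 0.0, 'joint_pos': array([-1.18860262e+00,  3.00486470e-01,  1.52160236e+00,  6.09848204e-06,
        1.32072335e+00, -6.66772141e-02]), 'joint_velocities': array([-0.00166399,  0.00146583,  0.00039749,  0.00127718,  0.00061746,
        0.00110696]), 'joint_torque': array([ 1.88283215e-03, -5.43501127e+01, -3.61791694e+01, -6.84822635e-05,
        3.96135074e-03, -6.66150936e-05]), 'tool_pos': array([ 0.23853974, -0.49530495,  0.23070389]), 'orientation': array([-0.15694418, -0.68930679, -0.15779646,  0.68943814]), 'force': array([-0.16199434,  0.12877565, -0.11188233]), 'ft_torque': array([-0.01932477,  0.00089308,  0.01675637]), 'finger_gap': 1.0028299572515111}
scene [[0.43, 0.365, -0.825, -0.45], [-0.903, 0.165, -0.398, -0.568], [-0.009, 0.916, 0.401, 0.566], [0.0, 0.0, 0.0, 1.0]] [[353.1, 0.0, 249.1], [0.0, 353.1, 189.7], [0.0, 0.0, 1.0]]
side [[-0.998, 0.038, -0.051, 0.505], [-0.063, -0.57, 0.819, 1.068], [0.002, 0.821, 0.571, 0.871], [0.0, 0.0, 0.0, 1.0]] [[475.5, 0.0, 252.9], [0.0, 475.5, 189.4], [0.0, 0.0, 1.0]]
wrist [[0.434, 0.865, 0.252, 0.303], [-0.901, 0.417, 0.119, -0.467], [-0.002, -0.278, 0.961, 0.373], [0.0, 0.0, 0.0, 1.0]] [[296.8, 0.0, 254.7], [0.0, 296.8, 191.2], [0.0, 0.0, 1.0]]
```

View pics/scene0b.png

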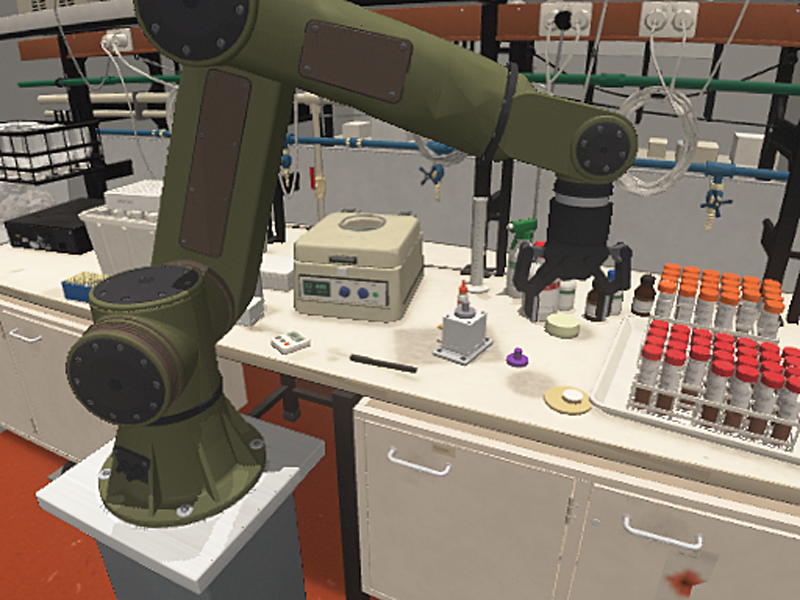

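View pics/side0b.png

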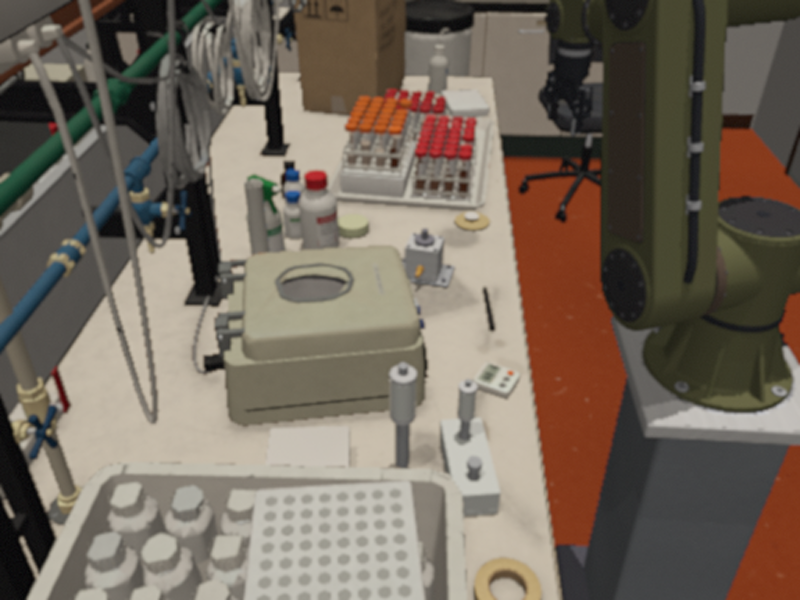

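View pics/wrist0b.png

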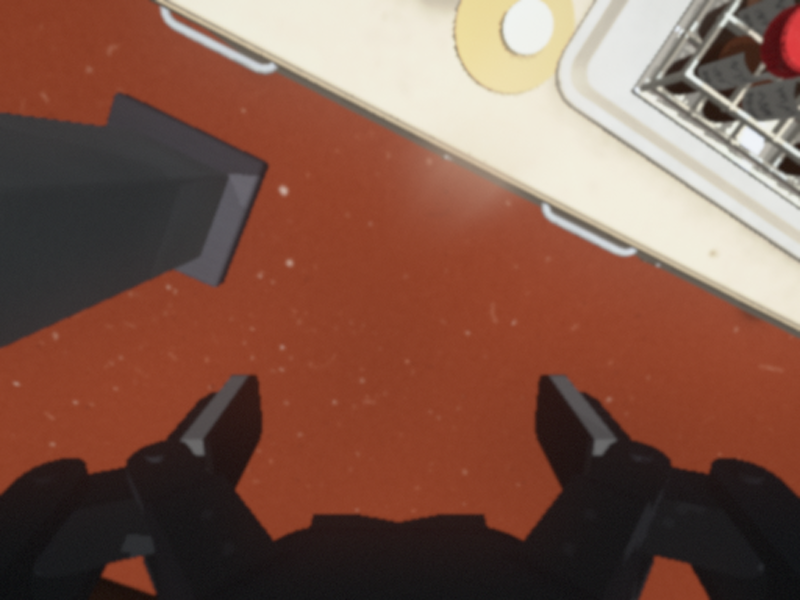

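Run:
```python
from h import *
c=load("side0");im=c["color"]
cv2.imwrite("pics/s1.png",cv2.resize(im[215:335,235:355],(800,800),interpolation=cv2.INTER_CUBIC)[:, :][0:800:1][:800] if 0 else cv2.resize(im[225:345,235:355],(600,600),interpolation=cv2.INTER_CUBIC))
cv2.imwrite("pics/s2.png",cv2.resize(im[130:220,245:335],(600,600),interpolation=cv2.INTER_CUBIC))
c=load("scene0");im=c["color"]
cv2.imwrite("pics/s3.png",cv2.resize(im[170:270,260:390],(780,600),interpolation=cv2.INTER_CUBIC))
```

```text
(no output)
```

View pics/s1.png

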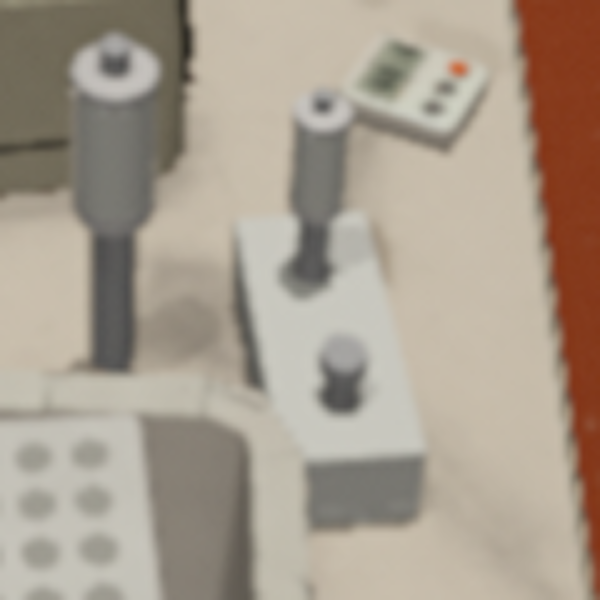

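View pics/s2.png

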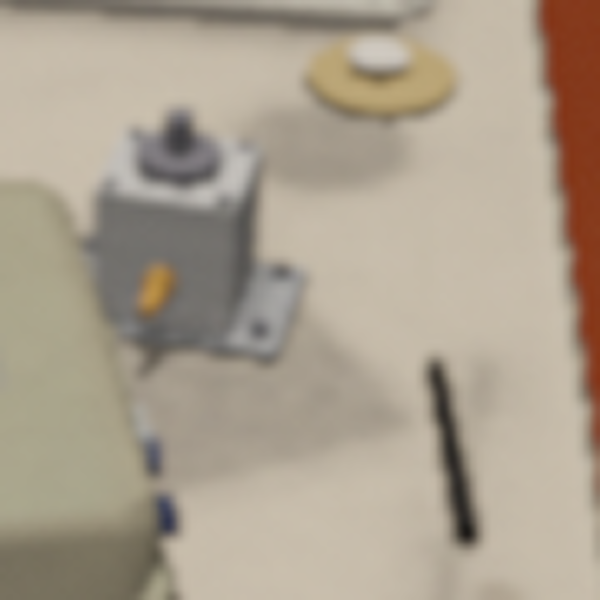

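View pics/s3.png

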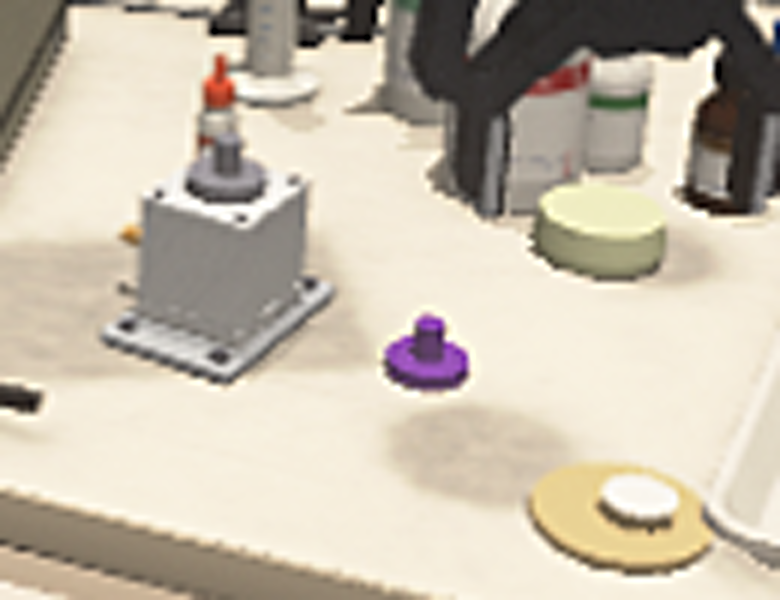

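Run:
```python
from h import *
s=load("side0");c=load("scene0")
print("cap",plane(s,(272,147),.11),plane(c,(298.2,193),.11))
print("capdisc", plane(s,(245+180*.15,130+150*.15),.09))
f=lambda u,v:(235+u/5,225+v/5)
print("tube",plane(s,f(323,100),.155), "ring",plane(s,f(324,108),.145))
print("plug",plane(s,f(344,350),.074))
print("big",plane(s,f(115,50),.2))
for p in [(240,215),(365,215),(424,455),(305,460)]: print("stand",plane(s,f(*p),.045))
for p in [(430,375),(470,540)]: print("marker",plane(s,(245+p[0]*.15,130+p[1]*.15),.014))
print("timer",plane(s,f(420,90),.018))
g=lambda u,v:(260+u/6,170+v/6)
print("purple",plane(c,g(427,365),.005)); print("dropper",plane(c,g(220,60),.083),"petri/green",plane(c,g(600,210),.016)); print("yellow",plane(c,g(620,515),.005))
for p in [(145,200),(305,185),(228,215),(205,175)]: print("blk",plane(c,g(*p),.08))
```

```text
cap [ 0.52582214 -0.26331414  0.11      ] [ 0.52830841 -0.2678367   0.11      ]
capdisc [ 0.52529069 -0.26269121  0.09      ]
tube [0.44908088 0.25451637 0.155     ] ring [0.44794966 0.24857638 0.145     ]
plug [0.43655826 0.32806866 0.074     ]
big [0.54195683 0.27918953 0.2       ]
stand [0.48267405 0.21680215 0.045     ]
stand [0.4215515  0.21262747 0.045     ]
stand [0.40075379 0.35960498 0.045     ]
stand [0.45275869 0.36599662 0.045     ]
marker [ 0.40185515 -0.18875868  0.014     ]
marker [ 0.3886094  -0.06005025  0.014     ]
timer [0.38615181 0.08704338 0.018     ]
purple [ 0.52010707 -0.38407033  0.005     ]
dropper [ 0.69425438 -0.20870817  0.083     ] petri/green [ 0.72136472 -0.43853654  0.016     ]
yellow [ 0.42059551 -0.49923603  0.005     ]
blk [ 0.49860891 -0.23282496  0.08      ]
blk [ 0.55095628 -0.30418911  0.08      ]
blk [ 0.49956397 -0.27814274  0.08      ]
blk [ 0.54092474 -0.25151937  0.08      ]
```

```bash
cat >> h.py <<'E'
def pose():
    o=r.get_obs();q=o["orientation"];return np.array(o["tool_pos"]),R.from_quat([q[1],q[2],q[3],q[0]]).as_matrix(),o
def to(P):
    p,M,o=pose();return (M.T@(np.array(P)-p)*1000).round(1)
E
python3 - <<'E'
from h import *
p,M,o=pose();print(M.round(3));print("dust",to([.526,-.265,.231]))
c=load("scene0")
for p in [(300,285),(402,318),(422,285)]: print("centrifuge base",plane(c,(p[0]/1.5625,p[1]/1.5625),0))
E
```

```text
[[-0.     0.434 -0.901]
 [ 0.001 -0.901 -0.434]
 [-1.    -0.001 -0.   ]]
dust [-1.00e-01 -8.29e+01 -3.59e+02]
centrifuge base [0.68478749 0.24617768 0.        ]
centrifuge base [ 0.61282458 -0.08844548  0.        ]
centrifuge base [ 0.81977776 -0.0539606   0.        ]
```

Request:
{"api": "jog_arm", "payload": {
  "targets": [
    [[0,-8,-36],0],
    [[0,-8,-36],0],
    [[0,-8,-36],0],
    [[0,-8,-36],0],
    [[0,-8,-36],0],
    [[0,-8,-36],0],
    [[0,-8,-36],0],
    [[0,-9,-36],0],
    [[0,-9,-36],0],
    [[0,-9,-35],0],
    [[0,0,0],0],
    [[0,0,0],0]
  ]
}}

```text
t: 1.35
tool_pos: [0.5261, -0.2646, 0.2308]
orientation: [-0.158, -0.689, -0.158, 0.69]
force: [-0.1, -1.3, -0.1]
finger_gap: 1.0
```

Run:
```python
from h import *
p,M,o=pose();print(p,o["force"],o["joint_pos"])
c=cap("wrist");save(c,"w1")
cv2.imwrite("pics/w1b.png",cv2.resize(c["color"],(800,600),interpolation=cv2.INTER_CUBIC))
```

```text
[ 0.52614186 -0.26458061  0.23081375] [-0.11163885 -1.33682171 -0.13533737] [-5.28059632e-01  3.87858710e-01  1.40458665e+00 -1.68398819e-04
  1.35001014e+00  5.92648085e-01]
```

View pics/w1b.png

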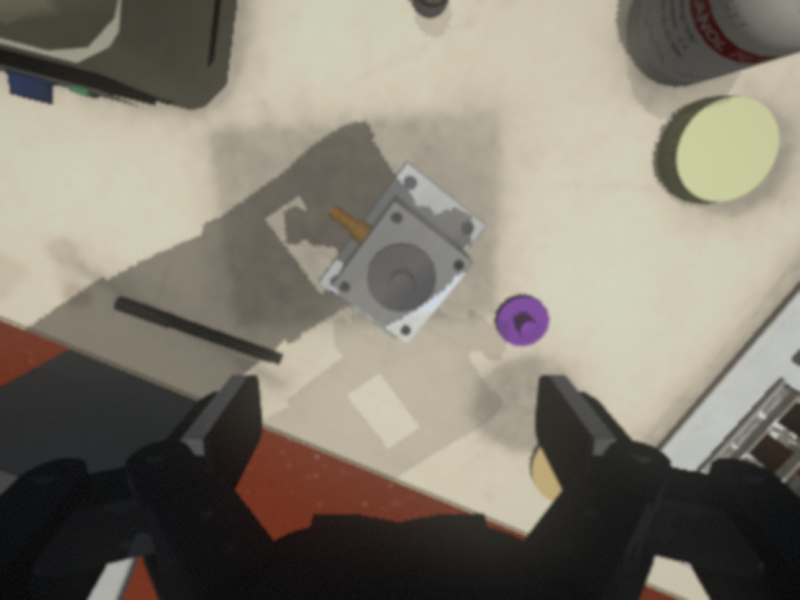

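Run:
```python
from h import *
c=load("w1");g=cv2.cvtColor(c["color"],cv2.COLOR_BGR2GRAY)
cc=cv2.HoughCircles(g[140:220,215:305],cv2.HOUGH_GRADIENT,1,10,param1=80,param2=12,minRadius=15,maxRadius=30);print(cc)
print(plane(c,(402/1.5625,277.5/1.5625),.09))
for x,y,rr in cc[0][:3]: print(plane(c,(215+x+.5-.5,140+y),.09))
cv2.imwrite("pics/w1c.png",cv2.resize(c["color"][120:230,195:320],(800,600)[::1],interpolation=cv2.INTER_CUBIC))
for n,P in [("p1",[.526,-.265,.09])]: print(proj(c,P))
for uv,z in [((522,320),.009),((540,470),.004),((118,302),.014),((280,357),.014),((200,105),0)]: print(plane(c,(uv[0]/1.5625,uv[1]/1.5625),z))
```

```text
[[[43.5 29.5 29.4]
  [37.5 43.5 29.4]]]
[ 0.53022078 -0.26763962  0.09      ]
[ 0.53802218 -0.265166    0.09      ]
[ 0.52278887 -0.26601082  0.09      ]
[252.98842881 180.22247185]
[ 0.52360324 -0.38195414  0.009     ]
[ 0.40257946 -0.47254091  0.004     ]
[ 0.39572432 -0.07856525  0.014     ]
[ 0.40791605 -0.21408168  0.014     ]
[ 0.56424204 -0.0840515   0.        ]
```

View pics/w1c.png

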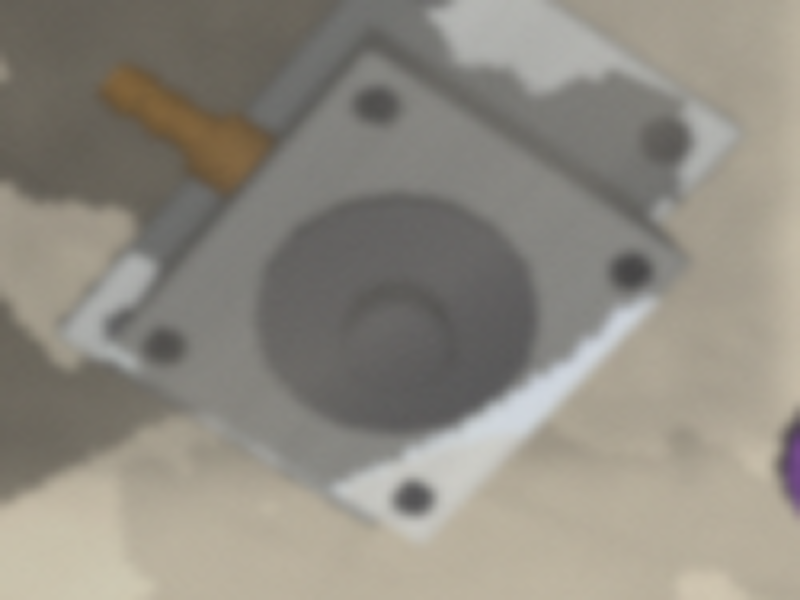

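Run:
```python
from h import *
c=load("w1")
f=lambda u,v:(195+u/6.4-.5,120+v/5.4545-.5)
print(plane(c,f(397.5,312),.09),plane(c,f(396.75,304.5),.08),plane(c,f(400,335),.11))
S=[plane(c,f(*p),.08)[:2] for p in [(377,105),(632,271),(414,497),(164,345)]];print(S,np.mean(S,0))
print(to([.5295,-.267,.11]))
```

```text
[ 0.53074919 -0.26665196  0.09      ] [ 0.52985946 -0.2670008   0.08      ] [ 0.5315928  -0.26654175  0.11      ]
[array([ 0.5615576 , -0.24825896]), array([ 0.55167921, -0.29754713]), array([ 0.496945  , -0.28611833]), array([ 0.50670318, -0.23698238])] [ 0.52922125 -0.2672267 ]
[121.    3.3  -2.7]
```

Run:
```python
from h import *
print(to([.5308,-.2667,.092]))
```

```text
[139.    3.6  -4. ]
```

Request:
{"api": "jog_arm", "payload": {
  "targets": [
    [[10,1.8,-2],0],
    [[20,1.8,-2],0],
    [[25,0,0],0],
    [[25,0,0],0],
    [[25,0,0],0],
    [[20,0,0],0],
    [[10,0,0],0],
    [[4,0,0],0],
    [[0,0,0],0],
    [[0,0,0],0]
  ],
  "claw": 0.6
}}

```text
t: 2.4
tool_pos: [0.5315, -0.2669, 0.0933]
orientation: [0.158, 0.69, 0.157, -0.689]
force: [0.3, 0.8, 0.4]
finger_gap: 0.607
```

Request:
{"api": "jog_arm", "payload": {
  "targets": [
    [[0,0,0],0],
    [[0,0,0],0],
    [[0,0,0],0],
    [[0,0,0],0],
    [[0,0,0],0],
    [[0,0,0],0],
    [[0,0,0],0],
    [[0,0,0],0],
    [[0,0,0],0],
    [[0,0,0],0]
  ],
  "claw": 0
}}

```text
t: 3.4
tool_pos: [0.5314, -0.2666, 0.093]
orientation: [0.158, 0.69, 0.157, -0.689]
force: [-1.8, 0.8, 6.0]
finger_gap: 0.157
```

Request:
{"api": "jog_arm", "payload": {
  "targets": [
    [[-5,0,0],0],
    [[-10,0,0],0],
    [[-20,0,0],0],
    [[-20,0,0],0],
    [[-20,0,0],0],
    [[-5,0,0],0],
    [[0,0,0],0],
    [[0,0,0],0]
  ]
}}

```text
t: 4.2
tool_pos: [0.5309, -0.2663, 0.1714]
orientation: [-0.157, -0.689, -0.158, 0.69]
force: [0.7, -0.4, -1.1]
finger_gap: 0.156
```

Run:
```python
from h import *
p,M,o=pose();print(p,o["force"],o["finger_gap"]);
c=cap("wrist");save(c,"w2")
cv2.imwrite("pics/w2b.png",cv2.resize(c["color"],(800,600),interpolation=cv2.INTER_CUBIC))
print(to([.425,-.365,.05]))
```

```text
[ 0.53091491 -0.26632546  0.17140109] [ 0.70988849 -0.43782396 -1.10841902] 0.15649800168772526
[121.3  43.2 138.1]
```

View pics/w2b.png

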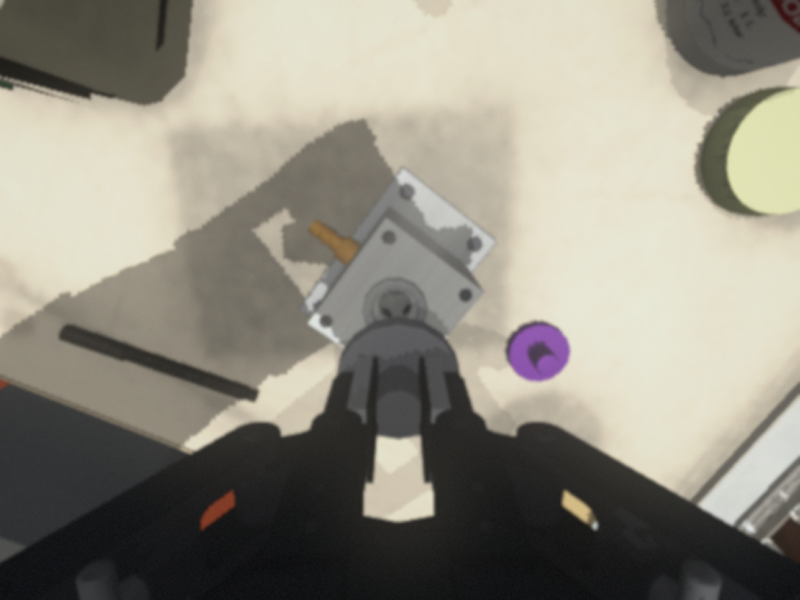

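Request:
{"api": "jog_arm", "payload": {
  "targets": [
    [[0,10,32],0],
    [[0,11,35],0],
    [[20,11,35],0],
    [[30,11,36],0],
    [[30,0,0],0],
    [[30,0,0],0],
    [[20,0,0],0],
    [[15,0,0],0],
    [[7,0,0],0],
    [[3,0,0],0],
    [[0,0,0],0],
    [[0,0,0],0]
  ]
}}

```text
t: 5.45
tool_pos: [0.4259, -0.3654, 0.0181]
orientation: [0.158, 0.69, 0.157, -0.689]
force: [0.0, 1.0, -1.0]
finger_gap: 0.158
```

Request:
{"api": "jog_arm", "payload": {
  "targets": [
    [[2,0,0],0],
    [[2,0,0],0],
    [[1,0,0],0],
    [[0,0,0],0]
  ]
}}

```text
t: 5.85
tool_pos: [0.4255, -0.365, 0.0122]
orientation: [-0.157, -0.689, -0.157, 0.689]
force: [0.1, 0.2, -0.7]
finger_gap: 0.159
```

Request:
{"api": "jog_arm", "payload": {
  "targets": [
    [[0.5,0,0],0],
    [[0.5,0,0],0],
    [[0,0,0],0]
  ]
}}

```text
t: 6.15
tool_pos: [0.4256, -0.3652, 0.012]
orientation: [0.157, 0.689, 0.157, -0.689]
force: [-4.2, 3.2, 7.7]
finger_gap: 0.151
```

Request:
{"api": "jog_arm", "payload": {
  "targets": [
    [[0,0,0],0],
    [[0,0,0],0],
    [[0,0,0],0],
    [[-5,0,0],0],
    [[-15,0,0],0],
    [[-30,0,0],0],
    [[-40,0,0],0],
    [[-40,0,0],0],
    [[-40,0,0],0],
    [[-40,0,0],0],
    [[-40,0,0],0],
    [[-8,0,0],0],
    [[0,0,0],0]
  ],
  "claw": 0.45
}}

```text
t: 7.45
tool_pos: [0.4257, -0.3652, 0.2715]
orientation: [0.158, 0.69, 0.156, -0.689]
force: [-0.2, -0.6, -1.0]
finger_gap: 0.448
```

Run:
```python
from h import *
p,M,o=pose();print(p,o["force"],o["finger_gap"]);
c=cap("wrist");save(c,"w3")
cv2.imwrite("pics/w3b.png",cv2.resize(c["color"],(800,600),interpolation=cv2.INTER_CUBIC))
print(to([.44,.24,.27]))
```

```text
[ 0.42568601 -0.36520625  0.27148319] [-0.23281897 -0.64480584 -0.96918691] 0.4483370761840915
[  -0.7 -538.7 -275.7]
```

View pics/w3b.png

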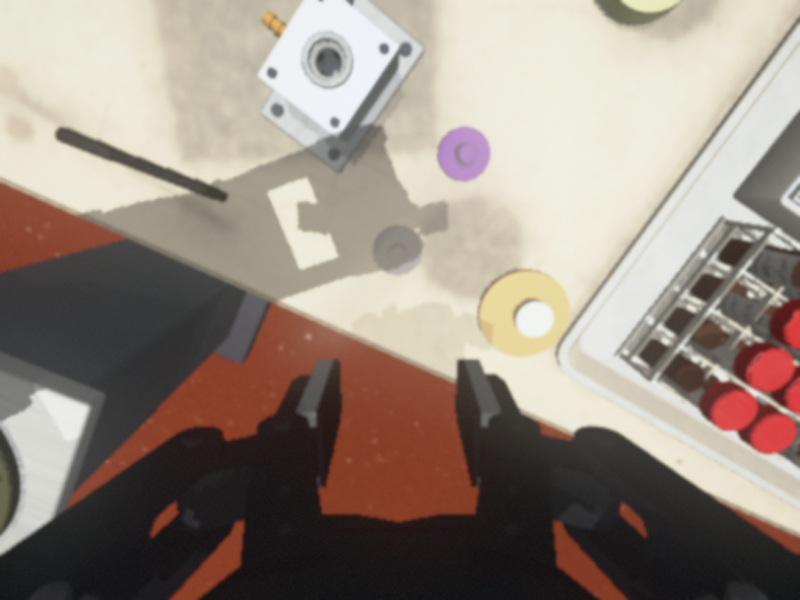

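Request:
{"api": "jog_arm", "payload": {
  "targets": [
    [[0,-15,-8],0],
    [[0,-25,-13],0],
    [[0,-33,-17],0],
    [[0,-33,-17],0],
    [[0,-33,-17],0],
    [[0,-33,-17],0],
    [[0,-33,-17],0],
    [[0,-33,-17],0],
    [[0,-33,-17],0],
    [[0,-33,-17],0],
    [[0,-33,-17],0],
    [[0,-33,-17],0],
    [[0,-33,-17],0],
    [[0,-33,-17],0],
    [[0,-33,-17],0],
    [[0,-33,-16],0],
    [[0,-25,-12],0],
    [[0,-11,-5],0],
    [[0,0,0],0],
    [[0,0,0],0]
  ],
  "claw": 0.8
}}

```text
t: 9.5
tool_pos: [0.4398, 0.2381, 0.2687]
orientation: [-0.157, -0.689, -0.157, 0.69]
force: [-0.2, -0.9, -0.1]
finger_gap: 0.799
```

Run:
```python
from h import *
p,M,o=pose();print(p,o["force"],o["finger_gap"]);
c=cap("wrist");save(c,"w4")
cv2.imwrite("pics/w4b.png",cv2.resize(c["color"],(800,600),interpolation=cv2.INTER_CUBIC))
c=load("w3");cv2.imwrite("pics/w3c.png",cv2.resize(c["color"][0:100,155:285],(780,600),interpolation=cv2.INTER_CUBIC))
```

```text
[0.43977928 0.23809776 0.26866559] [-0.18019583 -0.89499999 -0.08775546] 0.7991693727190158
```

View pics/w4b.png

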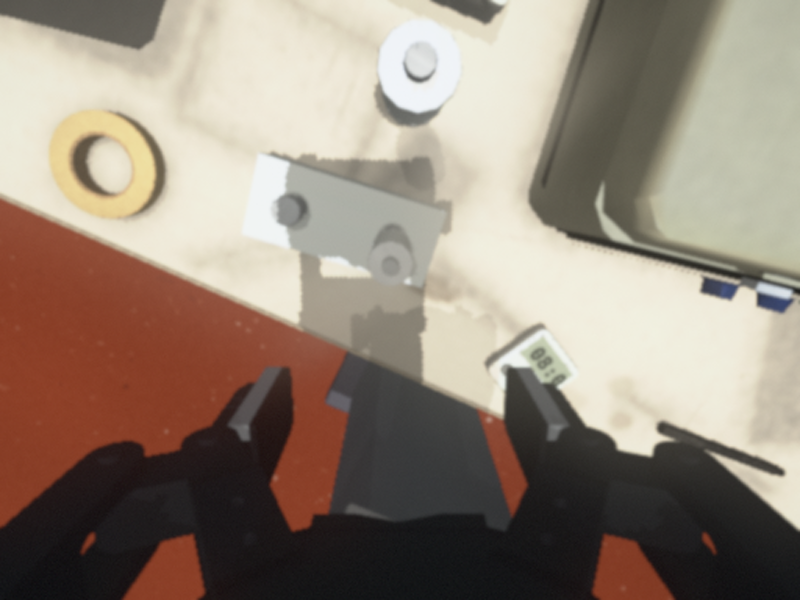

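View pics/w3c.png

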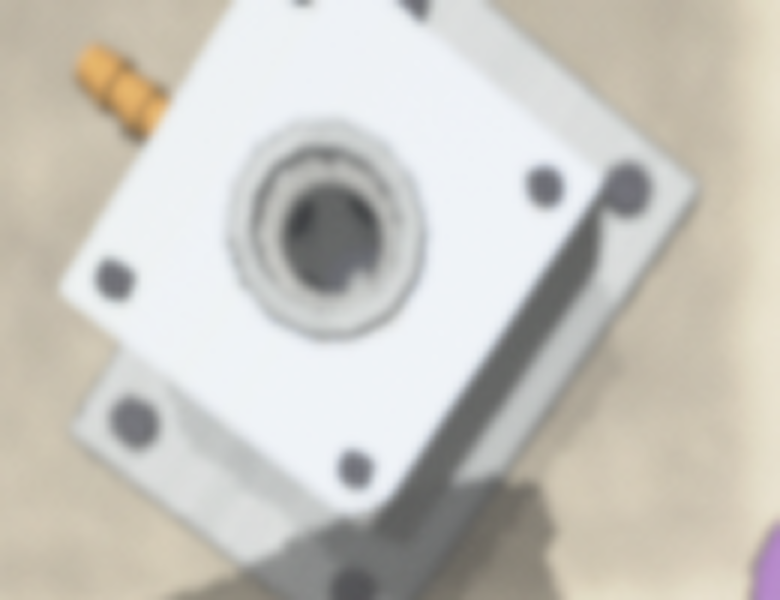

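Run:
```python
from h import *
c=load("w3");f=lambda u,v:(155+u/6-.5,v/6-.5)
print(plane(c,f(326,229),.0845),plane(c,f(333,238),.077))
c=load("w4");cv2.imwrite("pics/w4c.png",cv2.resize(c["color"][120:200,205:305],(750,600),interpolation=cv2.INTER_CUBIC))
b=lambda u,v:(u/1.5625-.3,v/1.5625-.3)
print("nip",plane(c,b(391,265),.155),"ring",plane(c,b(390,261),.145)); print("big",plane(c,b(421,60),.2),plane(c,b(290,210),.074))
```

```text
[ 0.52922178 -0.26717443  0.0845    ] [ 0.52935443 -0.26722805  0.077     ]
nip [0.45360591 0.24702854 0.155     ] ring [0.45350816 0.24780969 0.145     ]
big [0.5455848  0.27630716 0.2       ] [0.44232931 0.32329232 0.074     ]
```

View pics/w4c.png

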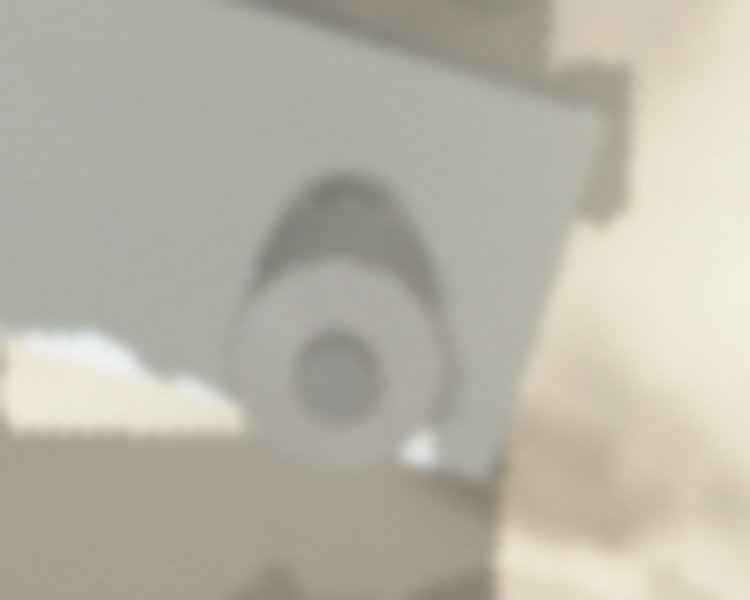

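Run:
```python
from h import *
c=load("w4");f=lambda u,v:(205+u/7.5-.5,120+v/7.5-.5)
a=plane(c,f(339,362),.145);b=plane(c,f(338,376),.155);print(a,b)
m=(a+b)/2;print(to([m[0],m[1],.098]))
```

```text
[0.4528058 0.2470718 0.145    ] [0.45319331 0.247196   0.155     ]
[170.9  -2.7 -16. ]
```

Request:
{"api": "jog_arm", "payload": {
  "targets": [
    [[10,-1,-8],0],
    [[20,-1.7,-8],0],
    [[25,0,0],0],
    [[25,0,0],0],
    [[25,0,0],0],
    [[25,0,0],0],
    [[20,0,0],0],
    [[15,0,0],0],
    [[4,0,0],0],
    [[0,0,0],0],
    [[0,0,0],0]
  ]
}}

```text
t: 10.65
tool_pos: [0.4536, 0.2482, 0.1009]
orientation: [0.157, 0.69, 0.157, -0.689]
force: [1.0, -0.1, 0.0]
finger_gap: 0.802
```

Request:
{"api": "jog_arm", "payload": {
  "targets": [
    [[0,0,0],0],
    [[0,0,0],0],
    [[0,0,0],0],
    [[0,0,0],0],
    [[0,0,0],0],
    [[0,0,0],0],
    [[0,0,0],0],
    [[0,0,0],0]
  ],
  "claw": 0
}}

```text
t: 11.45
tool_pos: [0.4533, 0.2486, 0.1008]
orientation: [0.157, 0.69, 0.158, -0.689]
force: [-1.1, 1.8, 5.9]
finger_gap: 0.289
```

Run:
```python
from h import *
p,M,o=pose();print(p,o["force"],o["finger_gap"]);
c=cap("wrist");save(c,"w5")
cv2.imwrite("pics/w5b.png",cv2.resize(c["color"],(800,600),interpolation=cv2.INTER_CUBIC))
```

```text
[0.45333529 0.24861037 0.10082266] [-1.09121075  1.80728606  5.87654342] 0.2885261959267891
```

View pics/w5b.png

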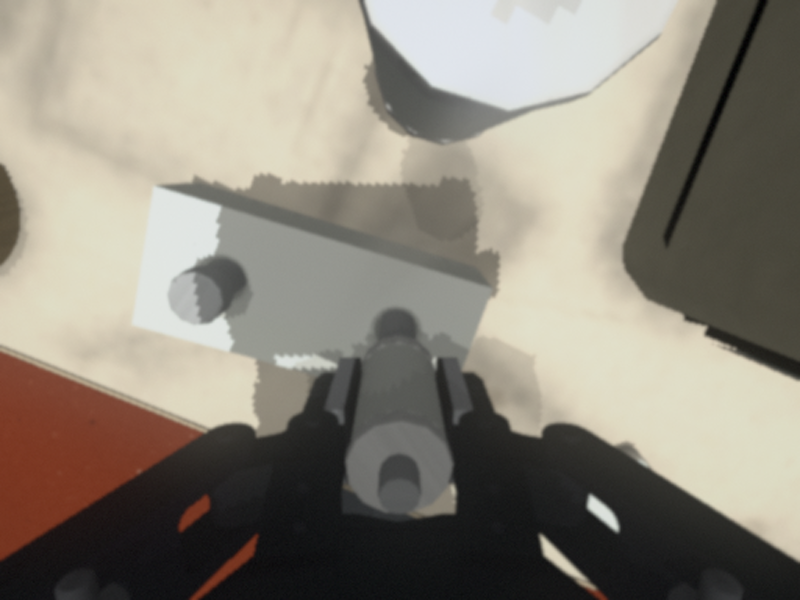

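Request:
{"api": "jog_arm", "payload": {
  "targets": [
    [[-5,0,0],0],
    [[-10,0,0],0],
    [[-20,0,0],0],
    [[-25,0,0],0],
    [[-25,0,0],0],
    [[-25,0,0],0],
    [[-20,0,0],0],
    [[-10,0,0],0],
    [[0,0,0],0],
    [[0,0,0],0]
  ]
}}

```text
t: 12.5
tool_pos: [0.4529, 0.2481, 0.2395]
orientation: [-0.157, -0.689, -0.157, 0.69]
force: [0.9, -0.5, -1.5]
finger_gap: 0.292
```

Request:
{"api": "jog_arm", "payload": {
  "targets": [
    [[0,10,6],0],
    [[0,20,11],0],
    [[0,26,14],0],
    [[0,26,14],0],
    [[0,26,14],0],
    [[0,26,14],0],
    [[0,26,14],0],
    [[0,26,14],0],
    [[0,26,14],0],
    [[0,26,14],0],
    [[0,26,14],0],
    [[0,26,14],0],
    [[0,26,14],0],
    [[0,26,14],0],
    [[0,26,14],0],
    [[0,20,11],0],
    [[0,6,6],0],
    [[0,0,0],0]
  ]
}}

```text
t: 14.3
tool_pos: [0.4286, -0.2009, 0.2396]
orientation: [-0.156, -0.689, -0.157, 0.69]
force: [0.3, 0.6, -0.7]
finger_gap: 0.288
```

Request:
{"api": "jog_arm", "payload": {
  "targets": [
    [[0,10,-6],0],
    [[0,20,-12],0],
    [[0,24,-14],0],
    [[0,24,-14],0],
    [[0,16,-10],0],
    [[0,6,-4],0],
    [[0,0,0],0],
    [[0,0,0],0],
    [[0,0,0],0],
    [[0,0,0],0]
  ]
}}

```text
t: 15.3
tool_pos: [0.5267, -0.2641, 0.2407]
orientation: [0.158, 0.69, 0.157, -0.689]
force: [0.4, 0.1, -0.8]
finger_gap: 0.289
```

Run:
```python
from h import *
p,M,o=pose();print(p,o["force"],o["ft_torque"],o["finger_gap"],M.round(3));
print(to([.5293,-.2672,.2]))
for n in ["wrist","side","scene"]:
    c=cap(n);save(c,n+"6")
    im=c["color"]
    if n=="side":
        u,v=proj(c,[.53,-.267,.13]).astype(int);print(u,v);im=im[v-60:v+60,u-60:u+60]
    if n=="scene":
        u,v=proj(c,[.53,-.267,.13]).astype(int);print(u,v);im=im[v-60:v+60,u-60:u+60]
    cv2.imwrite(f"pics/{n}6b.png",cv2.resize(im,(800,600) if n=="wrist" else (600,600),interpolation=cv2.INTER_CUBIC))
```

```text
[ 0.5266664  -0.26413478  0.24071066] [ 0.35276876  0.12778941 -0.77229586] [ 0.02016569 -0.02682231 -0.0166993 ] 0.28943429209902294 [[ 0.001  0.434 -0.901]
 [-0.    -0.901 -0.434]
 [-1.     0.    -0.   ]]
[40.7  3.9 -1. ]
270 140
298 186
```

View pics/wrist6b.png

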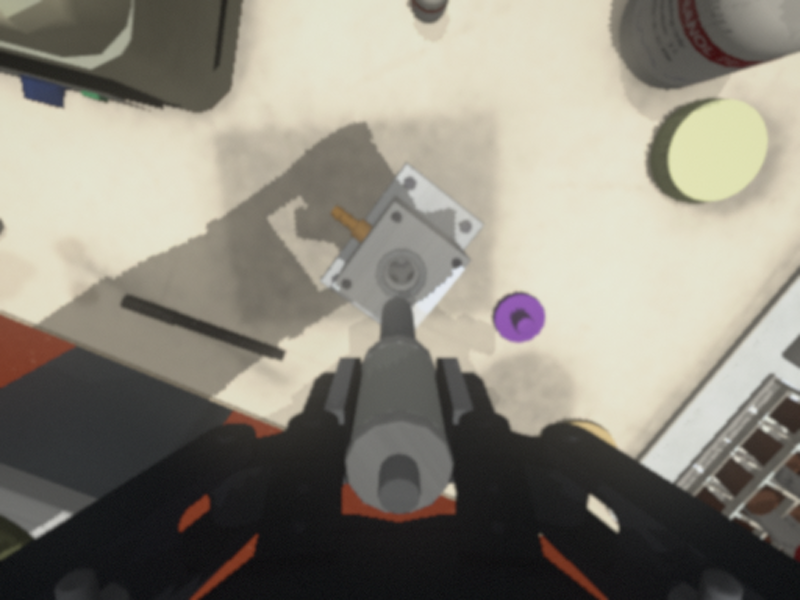

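View pics/side6b.png

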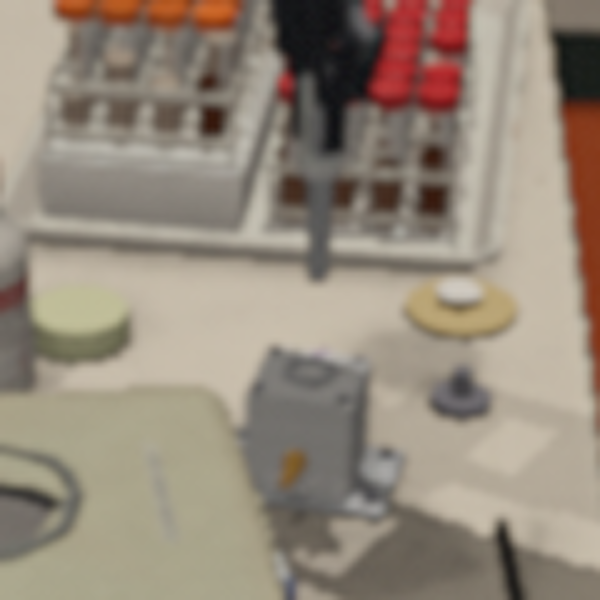

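View pics/scene6b.png

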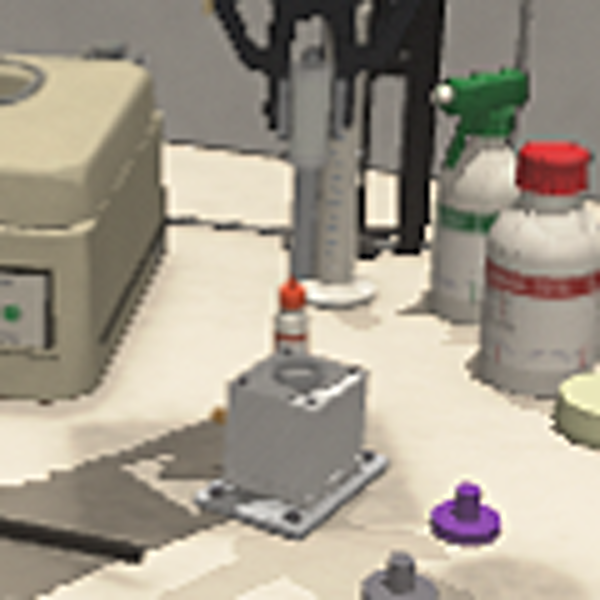

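Run:
```python
from h import *
c=load("wrist6");p,M,o=pose()
b=lambda u,v:(u/1.5625-.2,v/1.5625-.2)
for n,uv,z in [("nip",(399,492),.295),("ring",(399,466),.285),("tipfar",(398,297),.150)]:
    print(n,(M.T@(plane(c,b(*uv),z)-p)*1000).round(1))
im=c["color"][180:330,200:310];cv2.imwrite("pics/w6c.png",cv2.resize(im,None,fx=4,fy=4,interpolation=cv2.INTER_CUBIC))
print(to([.5293,-.2672,.2]))
```

```text
nip [-54.5   2.2   0.1]
ring [-44.5   2.2   0.5]
tipfar [90.5  1.8 -4.2]
[40.5  3.6 -1. ]
```

View pics/w6c.png

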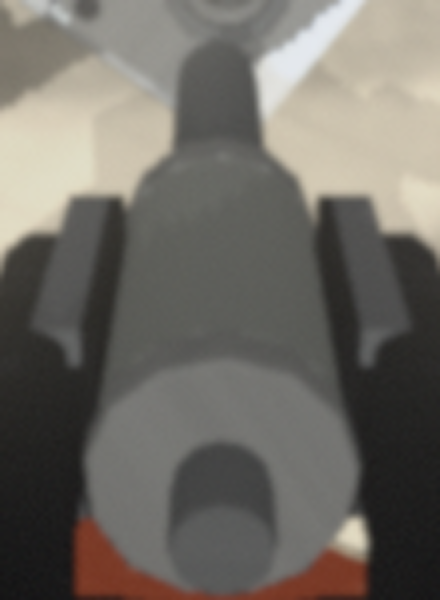

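Run:
```python
from h import *
p,M,o=pose();print(p)
s=load("side6");c=load("scene6");w=load("wrist6")
print(np.array(w["hand_eye"]).round(4).tolist())
fs=lambda u,v:(210+u/5-.4,80+v/5-.4); fc=lambda u,v:(238+u/5-.4,126+v/5-.4)
for cam,im,f in (("side",s,fs),("scene",c,fc)):
    u0,v0=proj(im,[.53,-.267,.086]);print(cam,u0,v0)
    crop=im["color"]
    y,x=int(v0)-15,int(u0)-18
    cv2.imwrite(f"pics/{cam}6c.png",cv2.resize(crop[y-30:y+40,x-15:x+55],(700,700)[:2] if 0 else (600,600),interpolation=cv2.INTER_CUBIC));print(x-15,y-30)
```

```text
[ 0.52677256 -0.26437227  0.24052802]
[[0.0013, 0.2783, -0.9605, -0.1424], [1.0, -0.0004, 0.0012, 0.0024], [-0.0, -0.9605, -0.2783, -0.0707], [0.0, 0.0, 0.0, 1.0]]
side 270.557232749648 152.84461587926305
237 107
scene 297.7606964634853 199.64239897992348
264 154
```

View pics/side6c.png

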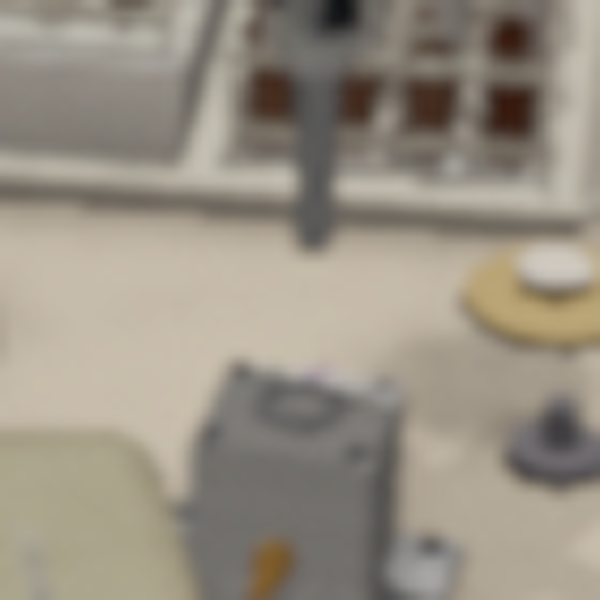

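View pics/scene6c.png

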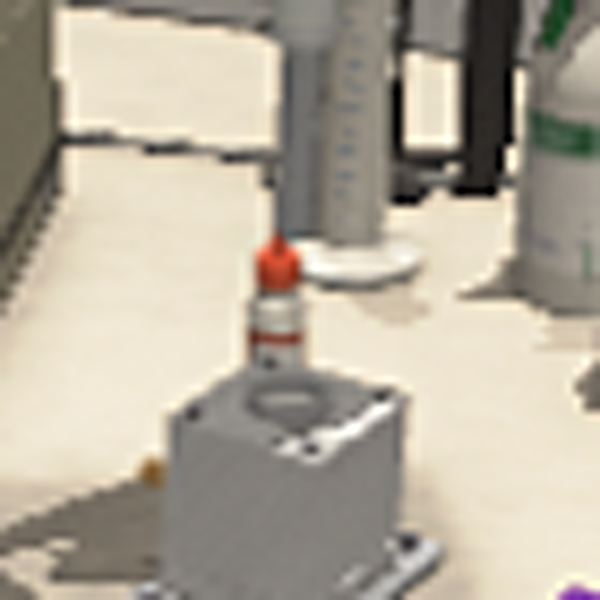

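Run:
```python
from h import *
p,M,o=pose()
s=load("side6");c=load("scene6");k=70/600
fs=lambda u,v:(237+u*k-.45,107+v*k-.45); fc=lambda u,v:(264+u*k-.45,154+v*k-.45)
for n,im,f,t,col in (("side",s,fs,(314,246),(300,406)),("scene",c,fc,(298,236),(288,402))):
    a=plane(im,f(*t),.150);b=plane(im,f(*col),.086)
    print(n,"tip",a,"col",b,"diff tool",(M.T@(b-a)*1000).round(1), "px",f(*t),proj(im,[*(p[:2]),.15]))
```

```text
side tip [ 0.52325058 -0.2681408   0.15      ] col [ 0.52657274 -0.26040195  0.086     ] diff tool [64.  -5.5 -6.3] px (273.18333333333334, 135.25) [272.03470423 135.78413399]
scene tip [ 0.52889962 -0.26607309  0.15      ] col [ 0.52348324 -0.2671299   0.086     ] diff tool [64.  -1.4  5.4] px (298.31666666666666, 181.08333333333334) [297.57806466 181.23431477]
```

Request:
{"api": "jog_arm", "payload": {
  "targets": [
    [[10,0.9,-1],0],
    [[15,0.8,-1],0],
    [[14,0,0],0],
    [[6,0,0],0],
    [[0,0,0],0],
    [[0,0,0],0],
    [[0,0,0],0]
  ]
}}

```text
t: 16.15
tool_pos: [0.5297, -0.2652, 0.1959]
orientation: [0.158, 0.69, 0.157, -0.689]
force: [-0.9, -0.3, -0.4]
finger_gap: 0.288
```

Run:
```python
from h import *
p,M,o=pose();print(p,o["force"],o["ft_torque"])
for n in ["wrist","side","scene"]:
    c=cap(n);save(c,n+"7")
    im=c["color"]
    if n=="wrist": im=im[130:230,195:315];sz=(720,600)
    else:
        u,v=proj(c,[.53,-.267,.1]).astype(int);print(u,v);im=im[v-30:v+30,u-30:u+30];sz=(600,600)
    cv2.imwrite(f"pics/{n}7b.png",cv2.resize(im,sz,interpolation=cv2.INTER_CUBIC))
```

```text
[ 0.52967214 -0.26522772  0.19587486] [-0.89923401 -0.28321019 -0.40370508] [ 0.02553484 -0.01984666  0.00356645]
270 149
297 195
```

View pics/wrist7b.png

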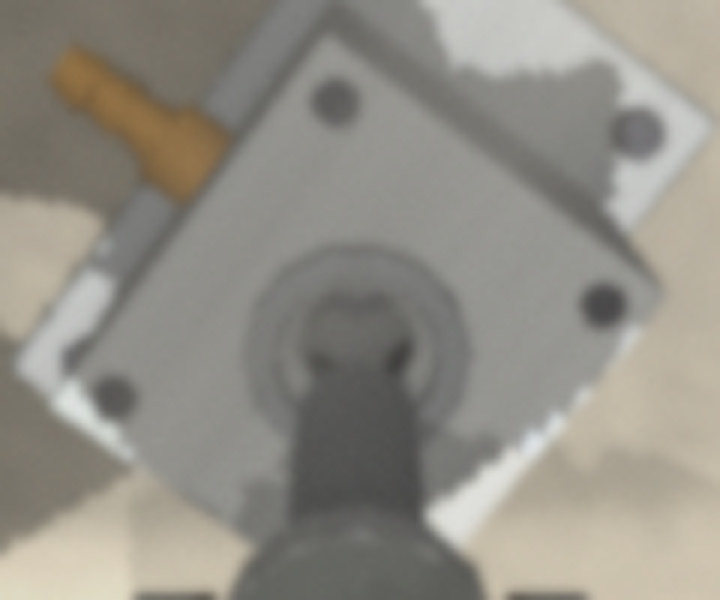

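View pics/side7b.png

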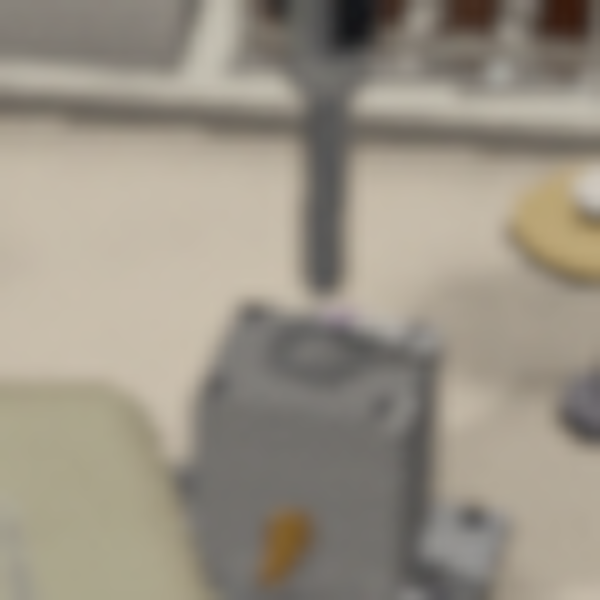

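View pics/scene7b.png

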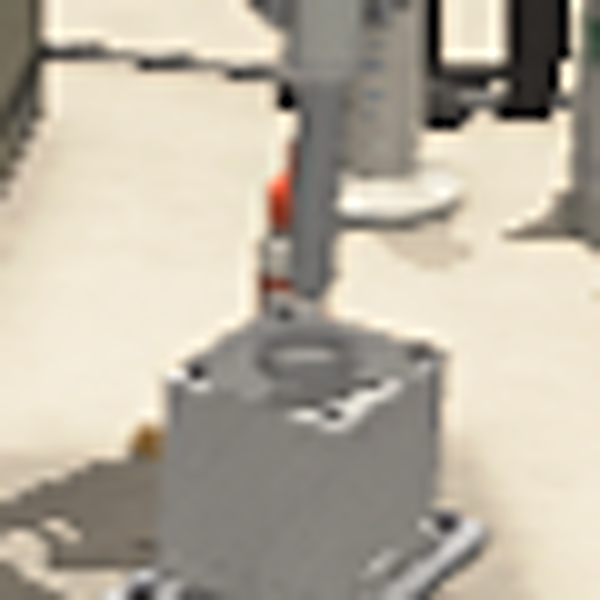

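Run:
```python
from h import *
p,M,o=pose()
w=load("wrist7");f=lambda u,v:(195+u/6-.42,130+v/6-.42)
t=lambda uv,z:(M.T@(plane(w,f(*uv),z)-p)*1000).round(1)
print("tipfar",t((357,366),.105),"colfar",t((358,243),.086),"bore",t((357,345),.077))
S=np.array([(335,102),(604,306),(113,398)])
P=[t(q,.08) for q in S];print(P)
print("centre from opposite screws",(P[1]+P[2])/2)
s=load("side7");k=.1
a=plane(s,(240+32.3-.45,119+28.8-.45),.105);b=plane(s,(240+32-.45,119+34.8-.45),.086);print("side x",a,b)
c=load("scene7")
a=plane(c,(267+31.3-.45,165+29.5-.45),.105);b=plane(c,(267+30.7-.45,165+35.8-.45),.086);print("scene",a,b,(M.T@(b-a)*1000).round(1))
```

```text
tipfar [90.7  1.7 -3.6] colfar [109.7   1.8 -16.7] bore [118.7   1.6   1.1]
[array([115.8,  -1.5, -36.2]), array([115.8,  38.6,  -5.8]), array([115.7, -35.4,   8.6])]
centre from opposite screws [115.75   1.6    1.4 ]
side x [ 0.52637532 -0.2697725   0.105     ] [ 0.52668542 -0.26399674  0.086     ]
scene [ 0.53084802 -0.26608716  0.105     ] [ 0.52431852 -0.26718426  0.086     ] [19.  -1.9  6.4]
```

Request:
{"api": "jog_arm", "payload": {
  "targets": [
    [[3,0,-0.7],0],
    [[5,0,0],0],
    [[5,0,0],0],
    [[4,0,0],0],
    [[2,0,0],0],
    [[2,0,0],0],
    [[1,0,0],0],
    [[0,0,0],0]
  ]
}}

```text
t: 17.1
tool_pos: [0.5301, -0.2648, 0.1732]
orientation: [-0.157, -0.689, -0.157, 0.689]
force: [0.0, -0.5, -1.0]
finger_gap: 0.284
```

Request:
{"api": "jog_arm", "payload": {
  "targets": [
    [[1.5,0,0],0],
    [[1.5,0,0],0],
    [[1,0,0],0],
    [[1,0,0],0],
    [[0,0,0],0],
    [[0,0,0],0]
  ]
}}

```text
t: 17.7
tool_pos: [0.5301, -0.2648, 0.1683]
orientation: [-0.157, -0.689, -0.157, 0.689]
force: [-0.6, -0.6, -0.5]
finger_gap: 0.291
```

Request:
{"api": "jog_arm", "payload": {
  "targets": [
    [[1,0,0],0],
    [[1,0,0],0],
    [[1,0,0],0],
    [[1,0,0],0],
    [[0,0,0],0]
  ]
}}

```text
t: 18.2
tool_pos: [0.53, -0.2648, 0.1641]
orientation: [-0.157, -0.689, -0.157, 0.689]
force: [0.1, 0.5, -0.6]
finger_gap: 0.294
```

Request:
{"api": "jog_arm", "payload": {
  "targets": [
    [[1,0,0],0],
    [[1,0,0],0],
    [[1,0,0],0],
    [[0,0,0],0]
  ]
}}

```text
t: 18.6
tool_pos: [0.53, -0.2648, 0.1611]
orientation: [-0.157, -0.689, -0.157, 0.689]
force: [-0.2, 0.9, -0.9]
finger_gap: 0.289
```

Request:
{"api": "jog_arm", "payload": {
  "targets": [
    [[1,0,0],0],
    [[1,0,0],0],
    [[0,0,0],0]
  ]
}}

```text
t: 18.9
tool_pos: [0.5301, -0.2648, 0.1591]
orientation: [-0.157, -0.689, -0.157, 0.689]
force: [0.7, 0.6, -0.7]
finger_gap: 0.287
```

Request:
{"api": "jog_arm", "payload": {
  "targets": [
    [[1,0,0],0],
    [[1,0,0],0],
    [[0,0,0],0]
  ]
}}

```text
t: 19.2
tool_pos: [0.5301, -0.2648, 0.1572]
orientation: [0.157, 0.689, 0.157, -0.689]
force: [0.5, -0.4, -1.0]
finger_gap: 0.287
```

Request:
{"api": "jog_arm", "payload": {
  "targets": [
    [[1,0,0],0],
    [[1,0,0],0],
    [[0,0,0],0]
  ]
}}

```text
t: 19.5
tool_pos: [0.5302, -0.2649, 0.1555]
orientation: [0.158, 0.69, 0.157, -0.689]
force: [-0.1, -1.1, 2.7]
finger_gap: 0.286
```

Request:
{"api": "jog_arm", "payload": {
  "targets": [
    [[1,0,0],0],
    [[0,0,0],0]
  ]
}}

```text
t: 19.7
tool_pos: [0.5302, -0.2649, 0.1545]
orientation: [0.157, 0.69, 0.157, -0.689]
force: [0.9, -0.9, 3.8]
finger_gap: 0.291
```

Request:
{"api": "jog_arm", "payload": {
  "targets": [
    [[1,0,0],0],
    [[0,0,0],0]
  ]
}}

```text
t: 19.9
tool_pos: [0.5302, -0.2649, 0.1534]
orientation: [0.157, 0.689, 0.157, -0.689]
force: [1.4, -1.3, 2.4]
finger_gap: 0.291
```

Request:
{"api": "jog_arm", "payload": {
  "targets": [
    [[1,0,0],0],
    [[0,0,0],0]
  ]
}}

```text
t: 20.1
tool_pos: [0.53, -0.2648, 0.1521]
orientation: [-0.157, -0.689, -0.157, 0.689]
force: [0.7, -0.6, 1.7]
finger_gap: 0.293
```

Request:
{"api": "jog_arm", "payload": {
  "targets": [
    [[1,0,0],0],
    [[1,0,0],0],
    [[0,0,0],0]
  ]
}}

```text
t: 20.4
tool_pos: [0.53, -0.2648, 0.1499]
orientation: [-0.157, -0.689, -0.157, 0.689]
force: [1.9, 0.7, -0.2]
finger_gap: 0.293
```

Request:
{"api": "jog_arm", "payload": {
  "targets": [
    [[1,0,0],0],
    [[1,0,0],0],
    [[0,0,0],0]
  ]
}}

```text
t: 20.7
tool_pos: [0.53, -0.2648, 0.1479]
orientation: [-0.157, -0.689, -0.157, 0.689]
force: [0.7, -1.4, 0.7]
finger_gap: 0.286
```

Request:
{"api": "jog_arm", "payload": {
  "targets": [
    [[1,0,0],0],
    [[0,0,0],0]
  ]
}}

```text
t: 20.9
tool_pos: [0.53, -0.2648, 0.147]
orientation: [-0.157, -0.689, -0.157, 0.689]
force: [1.3, -1.2, 0.6]
finger_gap: 0.287
```

Request:
{"api": "jog_arm", "payload": {
  "targets": [
    [[1,0,0],0],
    [[0,0,0],0]
  ]
}}

```text
t: 21.1
tool_pos: [0.53, -0.2648, 0.146]
orientation: [-0.157, -0.689, -0.157, 0.689]
force: [1.3, -0.6, -0.1]
finger_gap: 0.29
```

Request:
{"api": "jog_arm", "payload": {
  "targets": [
    [[1,0,0],0],
    [[1,0,0],0]
  ]
}}

```text
t: 21.3
tool_pos: [0.5302, -0.2648, 0.1444]
orientation: [0.157, 0.689, 0.157, -0.689]
force: [0.2, 0.1, 3.6]
finger_gap: 0.285
```

Request:
{"api": "jog_arm", "payload": {
  "targets": [
    [[1,0,0],0]
  ]
}}

```text
t: 21.4
tool_pos: [0.5301, -0.2648, 0.1433]
orientation: [0.157, 0.689, 0.157, -0.689]
force: [0.4, -0.4, 3.5]
finger_gap: 0.292
```

Request:
{"api": "jog_arm", "payload": {
  "targets": [
    [[1,0,0],0]
  ]
}}

```text
t: 21.5
tool_pos: [0.5301, -0.2648, 0.1423]
orientation: [0.157, 0.689, 0.157, -0.689]
force: [0.6, 0.1, 3.8]
finger_gap: 0.29
```

Request:
{"api": "jog_arm", "payload": {
  "targets": [
    [[1,0,0],0]
  ]
}}

```text
t: 21.6
tool_pos: [0.5301, -0.2648, 0.1413]
orientation: [0.157, 0.689, 0.157, -0.689]
force: [1.0, 0.4, 4.0]
finger_gap: 0.284
```

Request:
{"api": "jog_arm", "payload": {
  "targets": [
    [[1,0,0],0]
  ]
}}

```text
t: 21.7
tool_pos: [0.5301, -0.2648, 0.1402]
orientation: [-0.157, -0.689, -0.157, 0.689]
force: [-0.0, -0.5, 4.2]
finger_gap: 0.291
```

Request:
{"api": "jog_arm", "payload": {
  "targets": [
    [[0.7,0,0],0]
  ]
}}

```text
t: 21.8
tool_pos: [0.5301, -0.2648, 0.1395]
orientation: [-0.157, -0.689, -0.157, 0.689]
force: [-0.1, -0.6, 3.6]
finger_gap: 0.29
```

Request:
{"api": "jog_arm", "payload": {
  "targets": [
    [[0.7,0,0],0]
  ]
}}

```text
t: 21.9
tool_pos: [0.5301, -0.2648, 0.1388]
orientation: [-0.157, -0.689, -0.157, 0.689]
force: [0.3, -0.9, 3.5]
finger_gap: 0.29
```

Request:
{"api": "jog_arm", "payload": {
  "targets": [
    [[0.7,0,0],0]
  ]
}}

```text
t: 22.0
tool_pos: [0.5301, -0.2648, 0.1381]
orientation: [-0.157, -0.689, -0.157, 0.689]
force: [-0.1, -0.2, 3.7]
finger_gap: 0.289
```

Request:
{"api": "jog_arm", "payload": {
  "targets": [
    [[0.8,0,0],0]
  ]
}}

```text
t: 22.1
tool_pos: [0.5301, -0.2648, 0.1373]
orientation: [0.157, 0.689, 0.157, -0.689]
force: [-0.6, 0.2, 4.5]
finger_gap: 0.29
```

Request:
{"api": "jog_arm", "payload": {
  "targets": [
    [[0.8,0,0],0]
  ]
}}

```text
t: 22.2
tool_pos: [0.5301, -0.2648, 0.1365]
orientation: [0.157, 0.689, 0.157, -0.689]
force: [0.1, -0.4, 4.5]
finger_gap: 0.288
```

Request:
{"api": "jog_arm", "payload": {
  "targets": [
    [[0.8,0,0],0]
  ]
}}

```text
t: 22.3
tool_pos: [0.5301, -0.2648, 0.1357]
orientation: [0.157, 0.689, 0.157, -0.689]
force: [-0.8, -0.4, 3.9]
finger_gap: 0.291
```

Request:
{"api": "jog_arm", "payload": {
  "targets": [
    [[0.8,0,0],0]
  ]
}}

```text
t: 22.4
tool_pos: [0.5301, -0.2648, 0.1349]
orientation: [0.157, 0.689, 0.157, -0.689]
force: [1.3, -0.4, 4.0]
finger_gap: 0.291
```

Request:
{"api": "jog_arm", "payload": {
  "targets": [
    [[0.8,0,0],0]
  ]
}}

```text
t: 22.5
tool_pos: [0.5301, -0.2648, 0.1341]
orientation: [-0.157, -0.689, -0.157, 0.689]
force: [-0.6, -0.7, 3.7]
finger_gap: 0.289
```

Request:
{"api": "jog_arm", "payload": {
  "targets": [
    [[0.8,0,0],0]
  ]
}}

```text
t: 22.6
tool_pos: [0.5301, -0.2648, 0.1333]
orientation: [-0.157, -0.689, -0.157, 0.689]
force: [-0.2, 0.3, 3.9]
finger_gap: 0.288
```

Request:
{"api": "jog_arm", "payload": {
  "targets": [
    [[0.8,0,0],0]
  ]
}}

```text
t: 22.7
tool_pos: [0.5301, -0.2648, 0.1325]
orientation: [-0.157, -0.689, -0.157, 0.689]
force: [-0.2, -0.2, 4.6]
finger_gap: 0.291
```

Request:
{"api": "jog_arm", "payload": {
  "targets": [
    [[0.8,0,0],0]
  ]
}}

```text
t: 22.8
tool_pos: [0.5301, -0.2648, 0.1317]
orientation: [0.157, 0.689, 0.157, -0.689]
force: [0.4, -0.3, 3.7]
finger_gap: 0.288
```

Request:
{"api": "jog_arm", "payload": {
  "targets": [
    [[0.8,0,0],0]
  ]
}}

```text
t: 22.9
tool_pos: [0.5301, -0.2648, 0.1309]
orientation: [0.157, 0.689, 0.157, -0.689]
force: [-0.4, -0.6, 4.2]
finger_gap: 0.287
```

Request:
{"api": "jog_arm", "payload": {
  "targets": [
    [[0.8,0,0],0]
  ]
}}

```text
t: 23.0
tool_pos: [0.5301, -0.2648, 0.1301]
orientation: [0.157, 0.689, 0.157, -0.689]
force: [0.9, -0.4, 3.9]
finger_gap: 0.289
```

Request:
{"api": "jog_arm", "payload": {
  "targets": [
    [[0.8,0,0],0]
  ]
}}

```text
t: 23.1
tool_pos: [0.5301, -0.2648, 0.1293]
orientation: [-0.157, -0.689, -0.157, 0.689]
force: [-0.8, 0.2, 4.4]
finger_gap: 0.293
```

Request:
{"api": "jog_arm", "payload": {
  "targets": [
    [[0.8,0,0],0]
  ]
}}

```text
t: 23.2
tool_pos: [0.5301, -0.2648, 0.1285]
orientation: [-0.157, -0.689, -0.157, 0.689]
force: [0.0, -0.9, 3.4]
finger_gap: 0.293
```

Request:
{"api": "jog_arm", "payload": {
  "targets": [
    [[0.8,0,0],0]
  ]
}}

```text
t: 23.3
tool_pos: [0.5301, -0.2648, 0.1277]
orientation: [-0.157, -0.689, -0.157, 0.689]
force: [-0.0, -0.6, 4.5]
finger_gap: 0.288
```

Request:
{"api": "jog_arm", "payload": {
  "targets": [
    [[0.8,0,0],0]
  ]
}}

```text
t: 23.4
tool_pos: [0.5301, -0.2648, 0.1269]
orientation: [-0.157, -0.689, -0.157, 0.689]
force: [-0.5, 0.3, 2.9]
finger_gap: 0.291
```

Request:
{"api": "jog_arm", "payload": {
  "targets": [
    [[0.8,0,0],0]
  ]
}}

```text
t: 23.5
tool_pos: [0.5301, -0.2648, 0.1261]
orientation: [-0.157, -0.689, -0.157, 0.689]
force: [0.3, -0.9, 4.3]
finger_gap: 0.289
```

Run:
```python
from h import *
c=cap("wrist");save(c,"w8");a=load("wrist6")["color"][180:330,200:310];b=c["color"][180:330,200:310]
cv2.imwrite("pics/w8.png",cv2.resize(np.hstack([a,b]),None,fx=3.6,fy=3.6,interpolation=cv2.INTER_CUBIC))
```

```text
(no output)
```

View pics/w8.png

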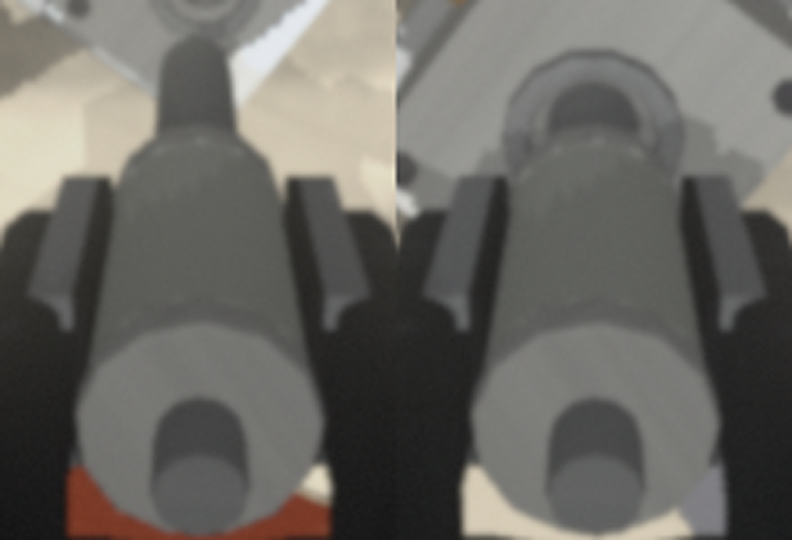

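No slip; the tube sits in the fingers as before and the stem is centred in the collar. Continuing down.

Request:
{"api": "jog_arm", "payload": {
  "targets": [
    [[0.7,0,0],0]
  ]
}}

```text
t: 23.65
tool_pos: [0.5301, -0.2648, 0.1254]
orientation: [-0.157, -0.689, -0.157, 0.689]
force: [0.8, -0.0, 3.3]
finger_gap: 0.29
```

Request:
{"api": "jog_arm", "payload": {
  "targets": [
    [[0.7,0,0],0]
  ]
}}

```text
t: 23.75
tool_pos: [0.5301, -0.2648, 0.1248]
orientation: [-0.157, -0.689, -0.157, 0.689]
force: [-0.3, 0.9, 2.2]
finger_gap: 0.286
```

Request:
{"api": "jog_arm", "payload": {
  "targets": [
    [[0.7,0,0],0]
  ]
}}

```text
t: 23.85
tool_pos: [0.5301, -0.2648, 0.1241]
orientation: [0.157, 0.689, 0.157, -0.689]
force: [0.8, -1.4, 4.6]
finger_gap: 0.289
```

Request:
{"api": "jog_arm", "payload": {
  "targets": [
    [[0.7,0,0],0]
  ]
}}

```text
t: 23.95
tool_pos: [0.5301, -0.2648, 0.1234]
orientation: [0.157, 0.689, 0.157, -0.689]
force: [0.4, 0.1, 4.4]
finger_gap: 0.291
```

Request:
{"api": "jog_arm", "payload": {
  "targets": [
    [[0.7,0,0],0]
  ]
}}

```text
t: 24.05
tool_pos: [0.5301, -0.2648, 0.1226]
orientation: [0.157, 0.689, 0.157, -0.689]
force: [1.0, -0.1, 3.8]
finger_gap: 0.29
```

Request:
{"api": "jog_arm", "payload": {
  "targets": [
    [[0.7,0,0],0]
  ]
}}

```text
t: 24.15
tool_pos: [0.5301, -0.2648, 0.122]
orientation: [0.157, 0.689, 0.157, -0.689]
force: [0.1, 0.0, 3.9]
finger_gap: 0.288
```

Request:
{"api": "jog_arm", "payload": {
  "targets": [
    [[0.7,0,0],0]
  ]
}}

```text
t: 24.25
tool_pos: [0.5301, -0.2648, 0.1212]
orientation: [0.157, 0.689, 0.157, -0.689]
force: [1.6, 0.6, 2.7]
finger_gap: 0.294
```

Request:
{"api": "jog_arm", "payload": {
  "targets": [
    [[0.7,0,0],0]
  ]
}}

```text
t: 24.35
tool_pos: [0.5301, -0.2648, 0.1205]
orientation: [-0.157, -0.689, -0.157, 0.689]
force: [0.3, -0.1, 4.1]
finger_gap: 0.288
```

Request:
{"api": "jog_arm", "payload": {
  "targets": [
    [[0.7,0,0],0]
  ]
}}

```text
t: 24.45
tool_pos: [0.5301, -0.2648, 0.1199]
orientation: [0.157, 0.689, 0.157, -0.689]
force: [0.0, 0.5, 5.3]
finger_gap: 0.29
```

Request:
{"api": "jog_arm", "payload": {
  "targets": [
    [[0.7,0,0],0]
  ]
}}

```text
t: 24.55
tool_pos: [0.5301, -0.2648, 0.1192]
orientation: [0.157, 0.689, 0.157, -0.689]
force: [-0.0, -0.3, 3.6]
finger_gap: 0.288
```

Request:
{"api": "jog_arm", "payload": {
  "targets": [
    [[0.6,0,0],0]
  ]
}}

```text
t: 24.65
tool_pos: [0.5301, -0.2648, 0.1185]
orientation: [0.157, 0.689, 0.157, -0.689]
force: [0.8, 0.8, 3.8]
finger_gap: 0.291
```

Request:
{"api": "jog_arm", "payload": {
  "targets": [
    [[0.6,0,0],0]
  ]
}}

```text
t: 24.75
tool_pos: [0.5301, -0.2648, 0.118]
orientation: [0.157, 0.689, 0.157, -0.689]
force: [-0.1, 0.2, 4.6]
finger_gap: 0.293
```

Request:
{"api": "jog_arm", "payload": {
  "targets": [
    [[0.6,0,0],0]
  ]
}}

```text
t: 24.85
tool_pos: [0.5301, -0.2648, 0.1174]
orientation: [0.157, 0.689, 0.157, -0.689]
force: [-0.6, -0.1, 4.9]
finger_gap: 0.288
```

Request:
{"api": "jog_arm", "payload": {
  "targets": [
    [[0.6,0,0],0]
  ]
}}

```text
t: 24.95
tool_pos: [0.5301, -0.2648, 0.1168]
orientation: [0.157, 0.689, 0.157, -0.689]
force: [-0.8, 0.4, 5.8]
finger_gap: 0.29
```

Request:
{"api": "jog_arm", "payload": {
  "targets": [
    [[0.5,0,0],0]
  ]
}}

```text
t: 25.05
tool_pos: [0.5301, -0.2648, 0.1163]
orientation: [0.157, 0.689, 0.157, -0.689]
force: [-0.1, 0.5, 7.6]
finger_gap: 0.287
```

Request:
{"api": "jog_arm", "payload": {
  "targets": [
    [[0.5,0,0],0]
  ]
}}

```text
t: 25.15
tool_pos: [0.5303, -0.2649, 0.1162]
orientation: [0.157, 0.69, 0.157, -0.689]
force: [-1.7, 1.8, 12.5]
finger_gap: 0.29
```

Request:
{"api": "jog_arm", "payload": {
  "targets": [
    [[0.5,0,0],0]
  ]
}}

```text
t: 25.25
tool_pos: [0.5304, -0.2649, 0.1162]
orientation: [0.158, 0.69, 0.157, -0.689]
force: [-2.9, 2.6, 17.0]
finger_gap: 0.289
```

Request:
{"api": "jog_arm", "payload": {
  "targets": [
    [[-0.2,0,0],0],
    [[0,0,0],0],
    [[0,0,0],0]
  ]
}}

```text
t: 25.55
tool_pos: [0.5303, -0.2649, 0.1162]
orientation: [0.158, 0.69, 0.157, -0.689]
force: [-0.9, 1.0, 11.6]
finger_gap: 0.29
```

Request:
{"api": "jog_arm", "payload": {
  "targets": [
    [[0,0,0],0],
    [[0,0,0],0],
    [[0,0,0],0],
    [[0,0,0],0],
    [[0,0,0],0]
  ],
  "claw": 0.6
}}

```text
t: 26.05
tool_pos: [0.53, -0.2648, 0.1153]
orientation: [-0.157, -0.689, -0.157, 0.689]
force: [-0.1, -0.8, -0.5]
finger_gap: 0.6
```

Run:
```python
from h import *
p,M,o=pose();print(p,o["force"],o["ft_torque"],o["finger_gap"])
c=cap("wrist");save(c,"w9");b=c["color"][180:330,200:310];a=load("w8")["color"][180:330,200:310]
cv2.imwrite("pics/w9.png",cv2.resize(np.hstack([a,b]),None,fx=3.6,fy=3.6,interpolation=cv2.INTER_CUBIC))
```

```text
[ 0.53002788 -0.26476786  0.11530183] [-0.09732105 -0.83812241 -0.45413151] [ 0.03543445  0.00067406 -0.0379163 ] 0.5995976372263077
```

View pics/w9.png

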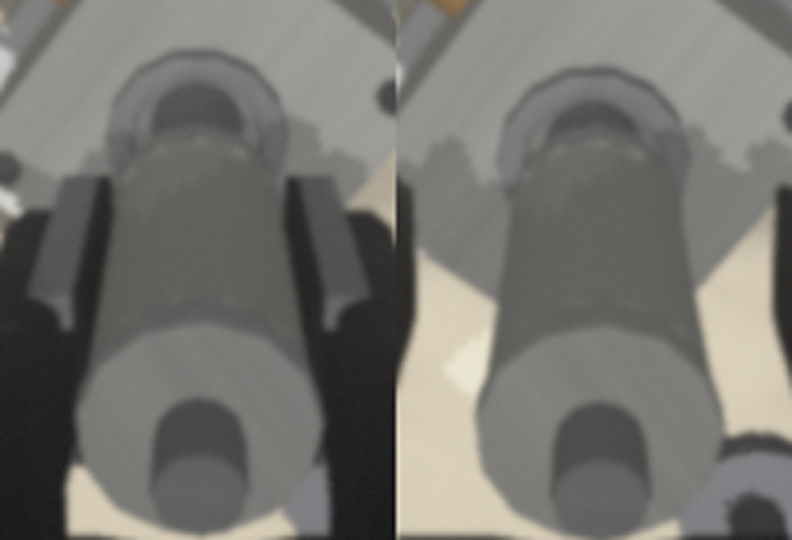

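Request:
{"api": "jog_arm", "payload": {
  "targets": [
    [[-0.9,0,0],0],
    [[0,0,0],0],
    [[0,0,0],0]
  ]
}}

```text
t: 26.4
tool_pos: [0.5301, -0.2648, 0.1165]
orientation: [0.157, 0.689, 0.157, -0.689]
force: [-0.9, 0.4, -0.8]
finger_gap: 0.599
```

Run:
```python
from h import *
p,M,o=pose();print(p,o["force"])
c=cap("wrist");save(c,"w10");b=c["color"];a=load("w8")["color"]
g=lambda x:cv2.cvtColor(x,cv2.COLOR_BGR2GRAY).astype(np.float32)
A=g(a);B=g(b)
for n,(y0,y1,x0,x1) in {"nip":(285,330,238,272),"ring":(262,290,225,286)}.items():
    for nm,I in (("w10",B),("w9",g(load("w9")["color"]))):
        s=cv2.matchTemplate(I[y0-6:y1+6,x0-6:x1+6],A[y0:y1,x0:x1],cv2.TM_CCOEFF_NORMED);k=np.unravel_index(s.argmax(),s.shape);print(n,nm,k[1]-6,k[0]-6,s.max().round(3))
    print(cv2.phaseCorrelate(A[y0:y1,x0:x1],B[y0:y1,x0:x1]))
```

```text
[ 0.53012321 -0.26482363  0.11645225] [-0.86218095  0.37672764 -0.76659714]
nip w10 1 0 0.993
nip w9 1 1 0.98
((0.2981522660710212, 0.033792032696869256), 0.8807043405226719)
ring w10 0 1 0.085
ring w9 1 3 0.159
((-0.24215632447401703, 0.2450602714934167), 0.32577137673894563)
```

Request:
{"api": "jog_arm", "payload": {
  "targets": [
    [[-5,0,0],0],
    [[-10,0,0],0],
    [[-20,0,0],0],
    [[-25,0,0],0],
    [[-25,0,0],0],
    [[-25,0,0],0],
    [[-15,0,0],0],
    [[-5,0,0],0],
    [[0,0,0],0],
    [[0,0,0],0],
    [[0,0,0],0]
  ]
}}

```text
t: 27.55
tool_pos: [0.5299, -0.2647, 0.2454]
orientation: [-0.157, -0.689, -0.158, 0.69]
force: [-0.7, -0.5, -0.1]
finger_gap: 0.601
```

Run:
```python
from h import *
p,M,o=pose();print(p,o["force"],o["t"])
c=cap("wrist");save(c,"w11");cv2.imwrite("pics/w11b.png",cv2.resize(c["color"],(800,600),interpolation=cv2.INTER_CUBIC))
s=cap("side");save(s,"side11");cv2.imwrite("pics/side11b.png",cv2.resize(s["color"][110:210,230:350],(720,600),interpolation=cv2.INTER_CUBIC))
```

```text
[ 0.52985335 -0.26467673  0.24539657] [-0.68855043 -0.51680206 -0.08500298] 27.55
```

View pics/w11b.png

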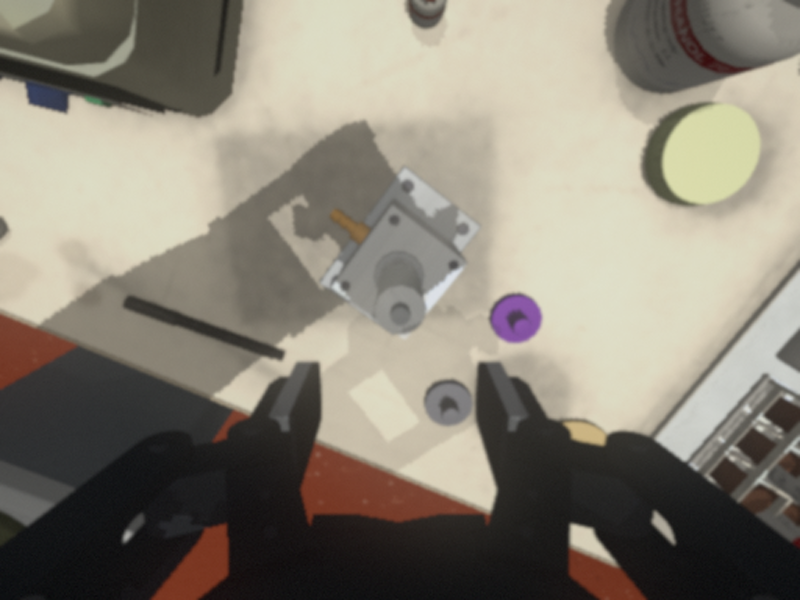

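View pics/side11b.png

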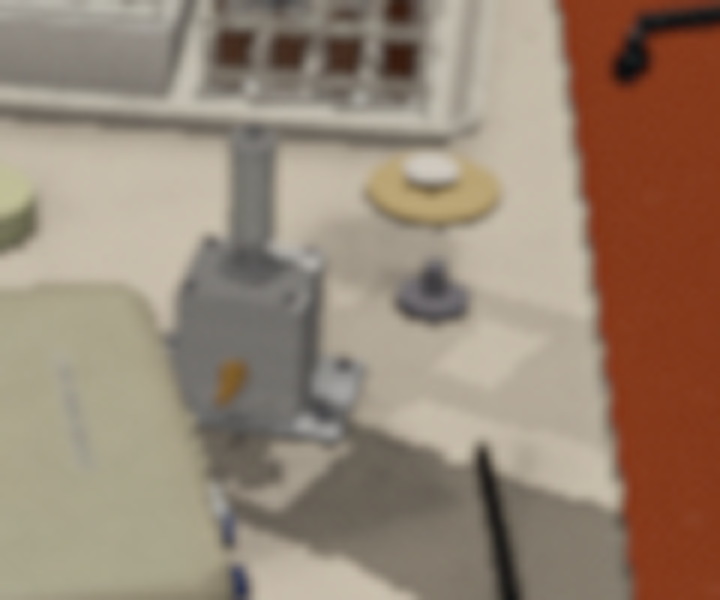

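```bash
python3 -c "
from plant import r
print(r.sign_off())"
```

```text
the job is handed in; nothing more can be done
None
```

I lifted the dust cap off the port and stood it upright on the bench, about 14 cm from the port. I then pushed the filter tube home, let go, and handed the job in at about 27.7 s; no verdict was reported.

- **Insertion:** The collet resisted with about 4 N, then there was a steady drag of about 4 N. The force then rose steeply to 17 N while the arm stopped moving, which is the stop. The tip was then about 54.5 mm below the mouth by my estimate. I eased to about 12 N before letting go.
- **After release:** The wrist image matched the pre-release one to within about a third of a pixel, so the tube had not visibly risen. The last wrist and side pictures show the tube upright in the port, the cap right way up, the gripper clear, and the marker, purple cap, petri dish and dropper apparently unmoved. I did not look at the stand, blanking plug or timer again after taking the tube.
- **Disagreed:** The scene camera placed the port about 2 to 3 mm to the side of where the wrist camera put it. I used the wrist view, and the tube went in with side forces of no more than about 2 N until the stop, where they reached nearly 4 N.
- **Not confirmed:** The valve's travel can't be read directly, so "fully pressed" rests on the felt stop and the unchanged tube height.

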